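Press a saddle-rail plug home with bench-mounted locking pliers, then release them

TASK

On the saddle bench, slide the green rail block along its channel, fully home into the open jaws of the bench-mounted locking pliers, then squeeze the moving blue handle over centre until the pliers lock by themselves and have pressed the block's steel plug home. Then flick the red release lever to free the pliers, so that the handle springs fully open, and leave the block seated in the jaws. Work gently: feel for the stops and do not force the block (at most 30 N) or the moving handle (at most 20 N), and leave the saddle, the white block and the screwdriver alone.

Things in the scene. Friction and masses are not known exactly. Their poses are not given: they have to be found in the camera images.
- fixture: Locking pliers lying flat on a grey plate 110 x 300 x 12 mm fixed to the bench. Origin on the bench top under the plate (x -53..57, y -150..150 mm). Pliers run along y, 28 to 52 mm above the bench: handles to -y, jaws to +y. Fixed handle: x 10..20, y -105..0. Fixed jaw: inner face x = 22, y 0..70. Moving handle and moving jaw (brass nose, y about 58, presses to +x) are on the -x side.
- throat (a point): Centre of the throat stop's face at the inner end of the channel (fixture x 7, y 40, 32 mm above the bench); a block fully home touches it. The channel runs from here to +y, open at y 148; floor 12 mm above the bench, walls at fixture x = 22 (fixed jaw, then a low rail) and x = -9.5 (low rail 7 mm wide); low rails' tops are 20 mm above the bench.
- handle (a joint): Moving handle (blue bar, pivot at fixture x -10, y 0), rad. 0 = open: swung 0.45 rad to -x from the -y direction; closes to +x. A spring resists with up to 9 to 16 N at 88 mm from the pivot, most midway, fading to none at the centre point; 0.045 further is the hard stop, to which it snaps = locked. The stop lies anywhere from 0.33 to 0.57 (hidden screw setting); before the centre it springs open.
- grip: The bar of the moving handle, blue, 10 x 100 x 24 mm (y -105..-5 of its own frame, z 28..52 mm). Origin on the handle's pivot axis at bench height; its -y axis points along the handle to its free end.
- handle_pad (a point): Point on the outer (-x) face of the moving handle's blue grip, 88 mm from the pivot, 40 mm above the bench: push here, square to the handle. The gap behind the bar, towards the fixed handle, must stay free. Friction may hold the handle close to its centre point, so follow it until the hard stop is felt.
- lever (a joint): Red release lever, pivoted on the moving handle 70 mm from the handle's pivot, rad. 0 = rest; grows to 0.6 as its tab is pushed to fixture -x (away from the fixed handle). Trips the locked pliers at about 0.2 to 0.3 with 1 to 4 N at the tab; the handle then springs away to -x, carrying the lever. It springs back to 0.
- lever_tab (a point): Centre of the inner (+x) face of the red release tab, 40 mm above the bench. The tab is 36 mm long, 8 mm thick, 24 mm high and sticks out past the ends of both handles; with the handle at 0.45 it lies at fixture x -8..0, y -148..-112, and the space on its +x side is free.
- block: Green rail block, 30 (x) x 36 (y) x 40 (z) mm, about 0.11 kg, loose in the channel, axes along the fixture's. Origin: centre of its underside, 12 mm above the bench. A steel plug (14 mm diameter, 28 mm above the underside) sticks out of its -x face. Fully home its centre is at fixture y = 58; it starts 36 to 56 mm short of that; push it on its +y end face (at home 6 mm beyond the fixed jaw).
- plug (a joint): How far (m) the plug has been pressed into the block: 0 to 0.0015 at the start (12.5 to 11 mm proud). The locked pliers press it 5.2 to 12 mm deep, by their setting; pressed home means over 5 mm. Stiff fit: it moves under about 6 N and stays where it is left.
- saddle: Finished saddle lying upside down: white rim, black shell, green bridge; 275 x 145 x 62 mm. Bystander; origin under its centre.
- spare_block: White rail block 30 x 36 x 40 mm standing on the bench. Bystander; origin under its centre.
- driver: Screwdriver lying on the bench. Bystander.
Not all that is in view belongs to the job. Leave any purple look-alike of the block alone.

How it is judged:
By the outcome, as a careful person would: the job done as asked, in the order asked, and still so for the second after the job is handed in, with the robot touching nothing.
It also fails if it takes over 69 s, if anything falls off the work surface, if the arm or the gripper's body presses on something with over 40 N, if the wrist force passes 120 N, or if a joint passes its speed limit or range.

ROBOT

A 7-joint arm with a two-finger parallel gripper is mounted at the origin on the work surface. World frame = base frame: x ahead of the robot, y to its left, z up, the work surface at z = 0. Lengths are in mm, angles in rad, forces in N, time in s.
With the tool pointing down it reaches from about 400 to 750 mm from the base axis. Payload 19.5 kg.
Tool frame: the origin (TCP) lies on the front face of the gripper's body, between the roots of the fingers; the fingertips stand 73 mm ahead of it and the grasp point (between the pads) lies 54 mm ahead of it (ctrl.tip_reach is the distance from the TCP to the fingertips, in mm); x points along the fingers, y is the direction in which the jaws open and shut, and the axes are right-handed (so a half turn about x gives the same grasp; the last joint's range is limited). The gripper opens to 85 mm and grips with 20 to 120 N. Pads are 22 mm wide; open, the fingers measure 114 mm over their backs; the gripper's body (76 mm by 85 mm) begins 54 mm behind the grasp point. The pads swing forward as they close: fully open they stand 13 mm farther back than shut.
Start: joints at [-1.361, 0.707, -0.028, 1.485, 0.022, 0.951, -0.075], TCP at [143.251, 556.851, 303.868] pointing down, gripper open.
Joint ranges: [-2.71, 2.71], [-0.32, 2.16], [-1.57, 1.52], [0, 2.45], [-1.46, 4.6], [0, 2.02], [-2.83, 2.83]. Speed limits (rad/s): [1.89, 1.89, 2.57, 2.57, 3.01, 3.01, 3.01].

INTERFACE

Orientations are given as a unit quaternion [w, x, y, z].
In Python, from plant import ctrl, vision gives the robot as it stands.
- The arm moves only by the tool move_arm, never from a script. Its argument "steps" is text: rows parted by semicolons, each of 5 numbers parted by spaces: the shift along the tool's x, y, z in units of 25 mm (1.0 is 25 mm), then the turn about the tool's x in units of 6 degrees (1.0 is 6 degrees), then the finger opening in mm, from 0 to 85.4. In form: tx ty tz twist gripper; .... A call has 1 to 10 rows; each row shifts and turns the commanded pose from where the row before left it, along the tool's axes as they then stand; what a row does not reach is not made up. A row lasts 1/10 s, in which the tool goes at most 50 mm and 8.59 degrees, less where a joint would pass 70% of its speed; a pose out of reach is approached as far as the arm can. A call is refused whole if a number of a shift passes 1 or a number of a turn 1, either way. A call with a gripper value outside its range is refused whole. The fingers move at their own pace and stop on an object; "force" is the grip in N (left out, the last holds). Time passes only in rows, so rows that do not move let the fingers close. It gives the time, the measured TCP pose, the force and the opening at its end, in the units of the state.
- ctrl.state(): the state, without advancing time (a new reading comes with each control period).
- vision.get_image(name): name is "side" or "top"; returns (picture, depth): 420x560x3 uint8, red, green, blue; 420x560 float32, mm along the optical axis (not along the pixel's ray), 0 where there is no reading.
- vision.camera_params(name): a dict with "mtx" (3x3 intrinsics, pixels), "k1" (the pictures are not rectified: a ray, as slopes to the right and down, at radius r is drawn at 1 + k1 r^2 times it, then the intrinsics apply), "view" (4x4, takes a point from world to camera coordinates). Camera axes: x right, y up, looking along -z (the intrinsics and any distortion apply to the point x, -y, -z); pixel columns grow to the right and rows downward; lengths in mm; the calibration is good to about 2 mm. A picture is of the moment at which its call begins. camera_params takes no time and is no camera call.
- ctrl.close_job(): hands the job in, once; it reports no verdict.
The state is a dict: "time_s": time; "q": joint angles; "joint_velocities": joint speeds; "tau": joint torques, N m; "ee_pos": TCP position; "tcp_rot": TCP orientation; "wrist_force": force on the tool from outside, world axes, zero at the start; "wrist_torque": the same for the moment, N m; "grip_width": finger opening in mm.
Only numpy, scipy, OpenCV 4.12 (cv2) and the standard library are available. Lean on these libraries where they do the work, as an engineer would, in place of code of your own. Each camera call takes 0.05 s, during which the arm holds its last target.

## Working session

There is one attempt and no reset: what is moved stays moved. The work goes in short steps, Python scripts to look and compute and a tool call to move; the robot and the scene stay as the last step left them, time stands still between calls to the robot, and variables do not carry over. Pictures are saved under pics/ and viewed, and the job is handed in when it is done.

Besides the shell and the picture viewer there is one more tool, called after "Request:" by a JSON object that holds its "method" and its "body", one argument or row to a line. move_arm: Moves the arm, as the interface text tells. Its arguments: {"type":"object","properties":{"steps":{"type":"string"},"force":{"type":"number"}},"required":["steps"]}

```bash
ls; mkdir -p pics; python3 - <<'E'
from plant import ctrl, vision
import cv2,numpy as np
print(ctrl.state())
for n in("side","top"):
    im,d=vision.get_image(n)
    cv2.imwrite(f"pics/{n}0.png",im[:,:,::-1]); np.savez(f"pics/{n}0.npz",im=im,d=d)
    p=vision.camera_params(n);print(n,p)
E
```

```text
pics
{'time_s': 0.0, 'q': array([-1.36070248,  0.70710149, -0.02760253,  1.48500779,  0.02200313,
        0.95090901, -0.07548448]), 'joint_velocities': array([-0.00037787,  0.0006957 ,  0.00022523, -0.00296421, -0.00010046,
       -0.00215234,  0.00083337]), 'tau': array([-9.89781620e-05, -8.83196282e+01,  1.23446133e+00, -2.36157256e+01,
        1.68006273e-02,  6.73404022e-03, -2.27184194e-05]), 'ee_pos': array([143.2145582 , 556.6819025 , 303.42634785]), 'tcp_rot': array([ 0.70147791,  0.08838955,  0.70154314, -0.08918096]), 'wrist_force': array([ 0.84645842,  0.02258216, -0.31955866]), 'wrist_torque': array([-0.02331575, -0.01369863,  0.04049714]), 'grip_width': 85.09070871849214}
side {'mtx': array([[449.15683248,   0.        , 286.13894269],
       [  0.        , 449.15683248, 215.97769456],
       [  0.        ,   0.        ,   1.        ]]), 'k1': -0.05569766743199849, 'view': array([[ 6.93384972e-01, -7.20566130e-01, -1.31663494e-03,
        -4.28540118e+02],
       [ 3.44804581e-01,  3.30192332e-01,  8.78682437e-01,
        -2.84581600e+02],
       [-6.32714060e-01, -6.09719178e-01,  4.77404903e-01,
        -3.35031639e+02],
       [ 0.00000000e+00,  0.00000000e+00,  0.00000000e+00,
         1.00000000e+00]])}
top {'mtx': array([[517.69873912,   0.        , 272.30471722],
       [  0.        , 517.69873912, 216.48337738],
       [  0.        ,   0.        ,   1.        ]]), 'k1': -0.07563962526807666, 'view': array([[ 1.22787168e-02, -9.99924359e-01, -7.13568831e-04,
         3.86742244e+00],
       [ 9.95834224e-01,  1.21640033e-02,  9.03672253e-02,
        -6.20344700e+02],
       [-9.03517100e-02, -1.82018983e-03,  9.95908257e-01,
        -1.02081085e+03],
       [ 0.00000000e+00,  0.00000000e+00,  0.00000000e+00,
         1.00000000e+00]])}
```

View pics/side0.png

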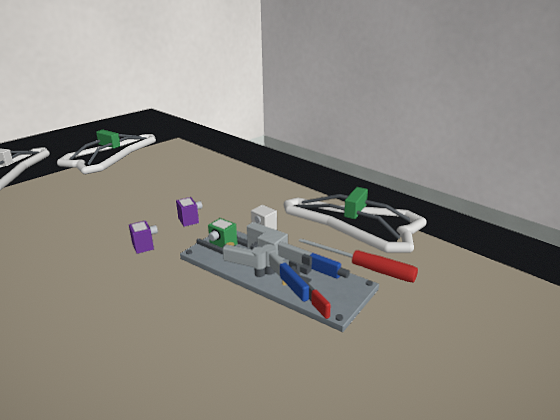

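View pics/top0.png

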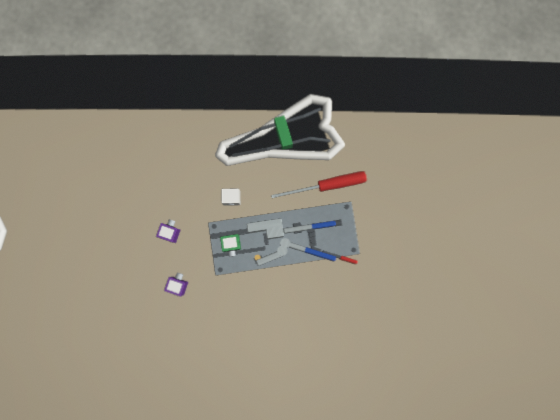

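```bash
cat > h.py <<'E'
import numpy as np,cv2
from plant import ctrl,vision
def ray(n,uv):
    p=vision.camera_params(n);K=p['mtx'];uv=np.asarray(uv,float).reshape(-1,2)
    s=cv2.undistortPoints(uv.reshape(-1,1,2),K,np.array([p['k1'],0,0,0.])).reshape(-1,2)
    d=np.c_[s[:,0],-s[:,1],-np.ones(len(s))]
    V=p['view'];R=V[:3,:3];return -R.T@V[:3,3], d@R
def onz(n,uv,z):
    c,d=ray(n,uv);t=(z-c[2])/d[:,2];return c+t[:,None]*d
def cloud(n,dep):
    h,w=dep.shape;u,v=np.meshgrid(np.arange(w),np.arange(h))
    c,d=ray(n,np.c_[u.ravel(),v.ravel()])
    return (c+d*dep.reshape(-1,1)).reshape(h,w,3)
def proj(n,P):
    p=vision.camera_params(n);V=p['view'];q=np.atleast_2d(P)@V[:3,:3].T+V[:3,3]
    s=np.c_[q[:,0],-q[:,1]]/-q[:,2:3];r2=(s**2).sum(1,keepdims=True);s=s*(1+p['k1']*r2)
    K=p['mtx'];return s*[K[0,0],K[1,1]]+[K[0,2],K[1,2]]
E
python3 - <<'E'
from h import *
z=np.load('pics/top0.npz');im=z['im'];d=z['d']
P=cloud('top',d);Z=P[...,2]
print('bench z',np.median(Z[300:400,200:400]))
hsv=cv2.cvtColor(im,cv2.COLOR_RGB2HSV)
# plate by colour: bluish grey
print(hsv[262,230],hsv[210,300],hsv[300,300])
m=((hsv[...,0]>95)&(hsv[...,0]<125)&(hsv[...,1]<120)).astype(np.uint8)
m[:195]=0;m[285:]=0;m[:,:200]=0;m[:,370:]=0
m=cv2.morphologyEx(m,cv2.MORPH_OPEN,np.ones((3,3)))
c=max(cv2.findContours(m,0,1)[0],key=cv2.contourArea)
c=cv2.convexHull(c)
w=onz('top',c.reshape(-1,2),12)[:,:2].astype(np.float32)
print(cv2.minAreaRect(w), cv2.boxPoints(cv2.minAreaRect(w)))
def blob(name,lo,hi):
    m=cv2.inRange(hsv,lo,hi);m[:195]=0;m[285:]=0;m[:,:200]=0;m[:,370:]=0
    n,l,s,ce=cv2.connectedComponentsWithStats(m)
    for i in range(1,n):
        if s[i,4]>10: 
            print(name,s[i],ce[i].round(1),np.median(Z[l==i]).round(1))
blob('blue',(110,150,40),(128,255,255));blob('red',(0,150,60),(6,255,255));blob('green',(45,100,40),(80,255,255));blob('orange',(10,150,100),(25,255,255))
x=cv2.resize(im[195:285,195:370],None,fx=4.5,fy=4.5,interpolation=cv2.INTER_CUBIC)
cv2.imwrite('pics/topcrop.png',x[:,:,::-1])
E
```

```text
bench z -0.45071952571856855
[ 99  24 141] [ 98  22 140] [ 21  49 168]
((585.9513549804688, -60.784332275390625), (107.24783325195312, 195.0619354248047), 9.196477890014648) [[ 517.42926    26.92278 ]
 [ 548.6042   -165.63185 ]
 [ 654.47345  -148.49144 ]
 [ 623.2985     44.063187]]
blue [313 221  23   7  98] [323.9 224.4] 50.8
blue [305 248  31  12 131] [319.9 253.7] 51.3
red [340 256  17   7  51] [348.2 259.4] 50.5
green [220 234  20  18 100] [231.  242.6] 50.8
```

View pics/topcrop.png

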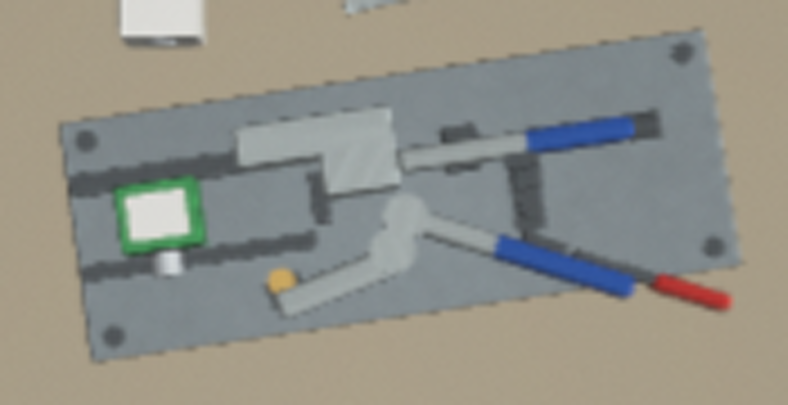

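```bash
python3 - <<'E'
from h import *
z=np.load('pics/top0.npz');im=z['im'];d=z['d']
cor=np.array([[60,123],[702,30],[741,265],[95,361]])/4.5+195-0.4
c=onz('top',cor,12);print(c.round(1))
# fixture: image TL=( +x,+y ), TR=(+x,-y), BR=(-x,-y), BL=(-x,+y)
F=np.array([[57,150],[57,-150],[-53,-150],[-53,150.]])
A=F-F.mean(0);B=c[:,:2]-c[:,:2].mean(0)
th=np.arctan2((A[:,0]*B[:,1]-A[:,1]*B[:,0]).sum(),(A*B).sum())
R=np.array([[np.cos(th),-np.sin(th)],[np.sin(th),np.cos(th)]])
o=c[:,:2].mean(0)-R@F.mean(0)
print('yaw',th,np.degrees(th),'o',o,'res',(F@R.T+o-c[:,:2]).round(1))
np.savez('fx.npz',R=R,o=o,th=th)
inv=lambda p:(np.asarray(p)[:,:2]-o)@R
# checks: side view
zs=np.load('pics/side0.npz')
Q=lambda f,z:np.c_[np.array(f)@R.T+o,np.full(len(f),z)]
print('side proj corners',proj('side',Q(F,12)).round(1))
hsv=cv2.cvtColor(im,cv2.COLOR_RGB2HSV)
for nm,lo,hi,zz in(('blue',(110,130,40),(128,255,255),52),('red',(0,130,60),(6,255,255),52),('green',(45,90,40),(80,255,255),52),('or',(12,110,140),(20,255,255),50)):
    m=cv2.inRange(hsv,lo,hi);m[:195]=0;m[285:]=0;m[:,:200]=0;m[:,370:]=0
    n,l,s,ce=cv2.connectedComponentsWithStats(m)
    for i in range(1,n):
        if s[i,4]<10: continue
        yx=np.argwhere(l==i)[:,::-1]; f=inv(onz('top',yx,zz)); r=cv2.minAreaRect(f.astype(np.float32))
        print(nm,f.mean(0).round(1),f.min(0).round(1),f.max(0).round(1),[np.round(a,1) for a in r])
# white top of the block
print('white',inv(onz('top',np.array([[123,192],[187,188],[191,236],[130,243]])/4.5+194.6,52)).round(1), 'nose',inv(onz('top',np.array([[281,281]])/4.5+194.6,45)))
x=cv2.resize(zs['im'][195:335,170:390],None,fx=3.6,fy=3.6,interpolation=cv2.INTER_CUBIC)
P=proj('side',np.vstack([Q(F,12)]))
for p in P: cv2.circle(x,tuple(((p-[170,195])*3.6).astype(int)),4,(255,0,255),1)
cv2.imwrite('pics/sidecrop.png',x[:,:,::-1])
E
```

```text
[[ 608.8  143.8   12. ]
 [ 655.3 -149.9   12. ]
 [ 547.8 -167.6   12. ]
 [ 500.8  125.5   12. ]]
yaw 0.15877309302315223 9.09702813046464 o [576.182964  -12.3630896] res [[-0.1  0.9]
 [ 0.9 -1.6]
 [-0.2 -1.2]
 [-0.7  1.9]]
side proj corners [[224.2 225.1]
 [379.2 283.1]
 [343.  326.1]
 [178.8 252.8]]
blue [ 14.8 -81.5] [  10.1 -104.3] [ 19.4 -58.3] [array([ 14.7, -81.3]), array([46. ,  9.2]), np.float64(89.7)]
blue [-41.2 -64.9] [-55.7 -93.6] [-26.2 -36.9] [array([-41.6, -65.4]), array([59.9,  9.5]), np.float64(64.2)]
red [ -60.7 -118.4] [ -69.6 -133.3] [ -51.9 -103. ] [array([ -60.7, -118.5]), array([32.5,  6.8]), np.float64(64.8)]
green [  5.9 104.7] [-8.8 88.4] [ 21.5 125. ] [array([  6.4, 106.6]), array([30.2, 36.6]), np.float64(0.4)]
or [-28.9  58.6] [-33.2  54.2] [-25.4  62.6] [array([-29. ,  58.8]), array([7. , 8.4]), np.float64(36.6)]
white [[ 18.9 121.3]
 [ 16.5  93.2]
 [ -4.5  94.4]
 [ -3.7 121.3]] nose [[-29.61481775  58.44093712]]
```

View pics/sidecrop.png

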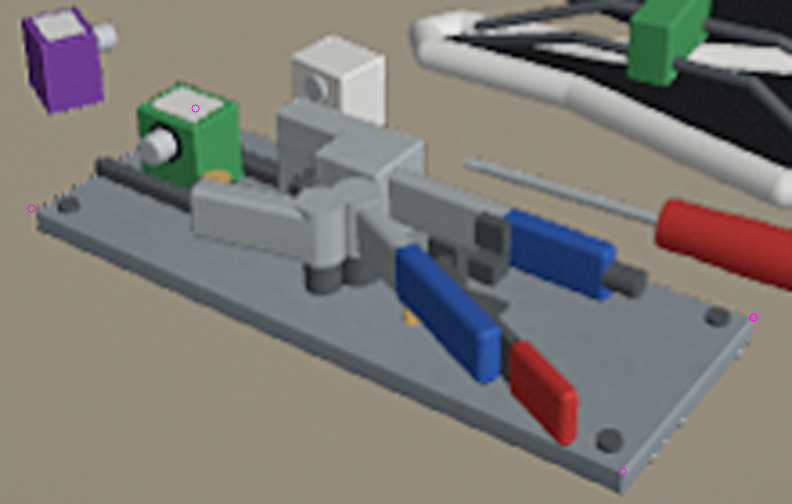

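```bash
cat >> h.py <<'E'
from scipy.spatial.transform import Rotation as Ro
def st():
    s=ctrl.state();q=s['tcp_rot'];R=Ro.from_quat([q[1],q[2],q[3],q[0]]).as_matrix();return s,R
def fx():
    z=np.load('fx.npz');return z['R'],z['o']
def f2w(f,z): R,o=fx();return np.r_[R@np.asarray(f,float)+o,z]
def rep():
    s,T=st();R,o=fx();p=s['ee_pos'];f=R.T@(p[:2]-o)
    yz=R.T@T[:2,2]
    print('t',round(s['time_s'],2),'fix',f.round(2),'tipz',round(p[2]-ctrl.tip_reach,2),'F_fix',(R.T@s['wrist_force'][:2]).round(2),round(s['wrist_force'][2],2),'tool z in fixture',yz.round(3),'y',(R.T@T[:2,1]).round(3),'x',T[:,0].round(3),'grip',round(s['grip_width'],1))
def need(f,tipz):
    s,T=st();d=f2w(f,tipz+ctrl.tip_reach)-s['ee_pos'];print('to',f,tipz,'tool units',(T.T@d/25).round(2))
E
python3 - <<'E'
from h import *
rep();s,T=st();print(T.round(3),ctrl.tip_reach); need((7,150),80)
print(f2w((7,142),0),f2w((-70,-77),0),f2w((15,-130),0))
E
```

```text
t 0.1 fix [-337.57  630.36] tipz 230.91 F_fix [ 0.01 -0.78] 0.07 tool z in fixture [ 0.917 -0.399] y [0.399 0.917] x [-0.    -0.001 -1.   ] grip 85.3
[[-0.     0.249  0.968]
 [-0.001  0.968 -0.249]
 [-1.    -0.001  0.   ]] 72.6
to (7, 150) 80 tool units [  6.05 -12.11  20.31]
[560.64374522 128.95758362   0.        ] [519.2376509  -99.46206385   0.        ] [ 611.54818476 -138.35634799    0.        ]
```

Request:
{"method": "move_arm", "body": {
  "steps": "0 0 0 -1 0; 0 0 0 -1 0; 0 0 0 -1 0; 0 0 0 -0.92 0",
  "force": 40
}}

```text
time_s: 0.5
ee_pos: [143.3, 556.8, 303.6]
tcp_rot: [0.705, -0.058, 0.705, 0.057]
wrist_force: [-0.1, -1.3, -0.1]
grip_width: 28.3
```

```bash
python3 - <<'E'
from h import *
rep();need((7,155),80)
E
```

```text
t 0.5 fix [-337.5   630.42] tipz 231.03 F_fix [-0.29 -1.28] -0.06 tool z in fixture [1.    0.004] y [-0.004  1.   ] x [-0.    -0.001 -1.   ] grip 28.3
to (7, 155) 80 tool units [  6.05 -19.07  13.7 ]
```

Request:
{"method": "move_arm", "body": {
  "steps": "0 -0.95 0.68 0 0; 0 -0.95 0.68 0 0; 0 -0.95 0.68 0 0; 0 -0.95 0.68 0 0; 0 -0.95 0.68 0 0; 0 -0.95 0.68 0 0; 0 -0.95 0.68 0 0; 0 -0.95 0.68 0 0; 0 -0.95 0.68 0 0; 0 -0.95 0.68 0 0"
}}

```text
time_s: 1.5
ee_pos: [349.3, 348.2, 303.7]
tcp_rot: [0.705, -0.056, 0.705, 0.056]
wrist_force: [0.3, 0.1, 0.2]
grip_width: -0.1
```

Request:
{"method": "move_arm", "body": {
  "steps": "0.2 -0.95 0.69 0 0; 0.2 -0.95 0.69 0 0; 0.2 -0.95 0.69 0 0; 0.2 -0.95 0.69 0 0; 0.2 -0.95 0.69 0 0; 0.2 -0.95 0.69 0 0; 0.2 -0.95 0.69 0 0; 0.2 -0.95 0.69 0 0; 0 0 0 0 0; 0 0 0 0 0"
}}

```text
time_s: 2.5
ee_pos: [514.8, 183.3, 263.6]
tcp_rot: [0.705, -0.056, 0.705, 0.056]
wrist_force: [-0.3, -0.6, 0.1]
grip_width: -0.1
```

```bash
python3 - <<'E'
from h import *
rep();need((7,155),80);need((7,155),25);print(ctrl.tip_reach)
E
```

```text
t 2.5 fix [-29.71 202.89] tipz 190.96 F_fix [-0.35 -0.55] 0.08 tool z in fixture [ 1.    -0.001] y [0.001 1.   ] x [-0.001 -0.    -1.   ] grip -0.1
to (7, 155) 80 tool units [ 4.44 -1.91  1.47]
to (7, 155) 25 tool units [ 6.64 -1.92  1.48]
72.6
```

Request:
{"method": "move_arm", "body": {
  "steps": "0.6 -0.2 0.2 0 0; 0.7 -0.3 0.3 0 0; 0.8 -0.3 0.3 0 0; 0.9 -0.3 0.2 0 0; 0.9 -0.3 0.2 0 0; 0.8 -0.3 0.2 0 0; 0.7 -0.2 0.07 0 0; 0.6 0 0 0 0; 0.4 0 0 0 0; 0.2 0 0 0 0"
}}

```text
time_s: 3.5
ee_pos: [558.3, 142.9, 98.0]
tcp_rot: [0.705, -0.056, 0.705, 0.056]
wrist_force: [-0.0, -0.3, -0.1]
grip_width: -0.1
```

```bash
python3 - <<'E'
from h import *
rep();need((7,155),25)
im,_=vision.get_image('side');cv2.imwrite('pics/side1.png',im[:,:,::-1])
im,_=vision.get_image('top');cv2.imwrite('pics/top1.png',cv2.resize(im[150:300,130:380],None,fx=3,fy=3)[:,:,::-1])
E
```

```text
t 3.5 fix [  6.86 156.14] tipz 25.41 F_fix [-0.08 -0.27] -0.07 tool z in fixture [1.    0.001] y [-0.001  1.   ] x [-0.001 -0.    -1.   ] grip -0.1
to (7, 155) 25 tool units [ 0.02 -0.05  0.01]
```

View pics/side1.png

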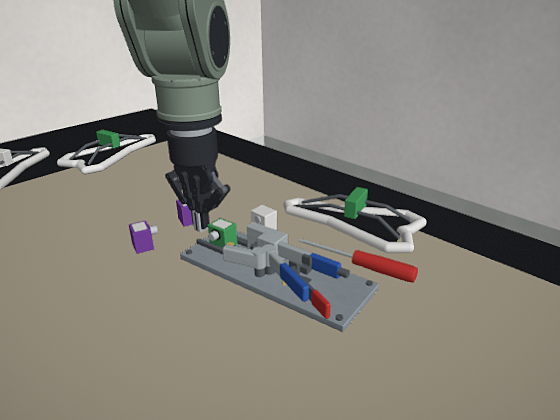

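View pics/top1.png

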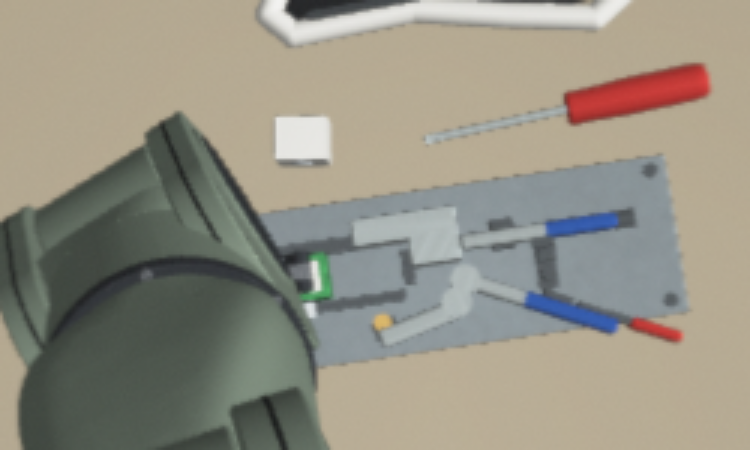

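Request:
{"method": "move_arm", "body": {
  "steps": "0 -0.1 0 0 0; 0 -0.1 0 0 0; 0 -0.1 0 0 0; 0 -0.1 0 0 0; 0 -0.1 0 0 0; 0 -0.1 0 0 0; 0 -0.1 0 0 0; 0 -0.1 0 0 0; 0 -0.1 0 0 0; 0 -0.1 0 0 0"
}}

```text
time_s: 4.6
ee_pos: [562.7, 117.5, 98.9]
tcp_rot: [0.705, -0.056, 0.705, 0.056]
wrist_force: [0.7, 1.5, 1.1]
grip_width: -0.2
```

```bash
python3 - <<'E'
from h import *
rep()
im,_=vision.get_image('side');cv2.imwrite('pics/side2.png',cv2.resize(im[150:335,150:390],None,fx=3,fy=3)[:,:,::-1])
E
```

```text
t 4.6 fix [  7.21 130.35] tipz 26.31 F_fix [0.9  1.34] 1.06 tool z in fixture [ 1. -0.] y [0. 1.] x [-0.  0. -1.] grip -0.2
```

View pics/side2.png

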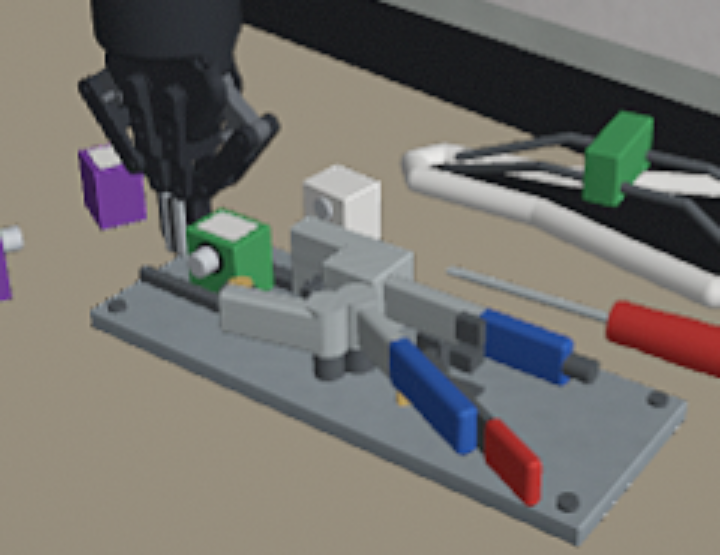

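Request:
{"method": "move_arm", "body": {
  "steps": "0 -0.1 0 0 0; 0 -0.1 0 0 0; 0 -0.1 0 0 0; 0 -0.1 0 0 0; 0 -0.1 0 0 0; 0 -0.1 0 0 0; 0 -0.1 0 0 0; 0 -0.1 0 0 0; 0 -0.1 0 0 0; 0 -0.1 0 0 0"
}}

```text
time_s: 5.65
ee_pos: [566.6, 92.7, 98.9]
tcp_rot: [0.705, -0.056, 0.705, 0.056]
wrist_force: [-0.4, 1.1, 1.6]
grip_width: 0.1
```

```bash
python3 - <<'E'
from h import *
rep()
im,_=vision.get_image('side');cv2.imwrite('pics/side3.png',cv2.resize(im[150:335,150:390],None,fx=3,fy=3)[:,:,::-1])
E
```

```text
t 5.65 fix [  7.19 105.25] tipz 26.29 F_fix [-0.23  1.17] 1.57 tool z in fixture [ 1. -0.] y [0. 1.] x [-0. -0. -1.] grip 0.1
```

View pics/side3.png

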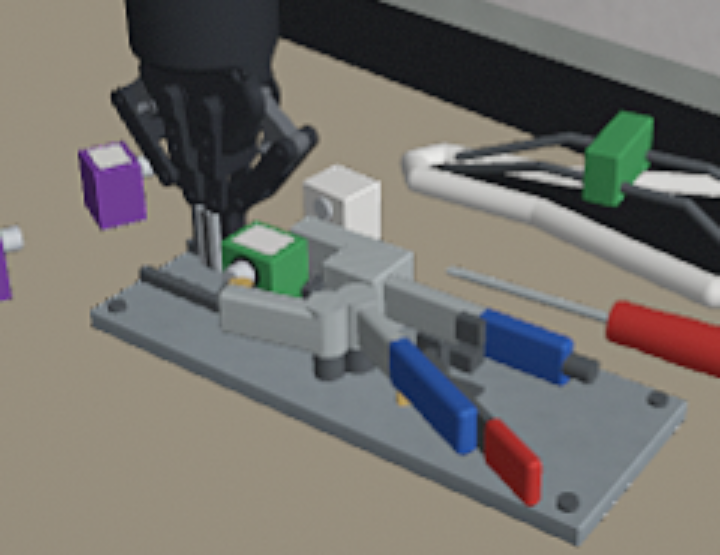

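Request:
{"method": "move_arm", "body": {
  "steps": "0 -0.08 0 0 0; 0 -0.08 0 0 0; 0 -0.08 0 0 0; 0 -0.08 0 0 0; 0 -0.08 0 0 0; 0 -0.08 0 0 0; 0 -0.06 0 0 0; 0 -0.06 0 0 0; 0 -0.04 0 0 0; 0 -0.04 0 0 0"
}}

```text
time_s: 6.7
ee_pos: [569.3, 76.6, 98.9]
tcp_rot: [0.705, -0.056, 0.705, 0.056]
wrist_force: [-1.9, 7.7, 2.5]
grip_width: -0.4
```

```bash
python3 - <<'E'
from h import *
rep()
im,_=vision.get_image('side');cv2.imwrite('pics/side4.png',cv2.resize(im[150:335,150:390],None,fx=3,fy=3)[:,:,::-1])
E
```

```text
t 6.7 fix [ 7.22 88.95] tipz 26.34 F_fix [-0.64  7.86] 2.53 tool z in fixture [1. 0.] y [-0.  1.] x [-0.     0.001 -1.   ] grip -0.4
```

View pics/side4.png

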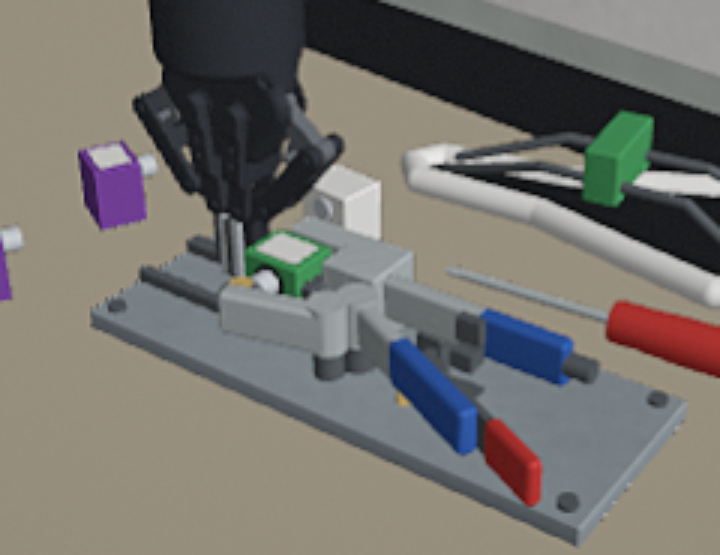

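Request:
{"method": "move_arm", "body": {
  "steps": "0 -0.02 0 0 0; 0 0 0 0 0"
}}

```text
time_s: 6.95
ee_pos: [569.2, 76.6, 99.0]
tcp_rot: [0.705, -0.056, 0.705, 0.057]
wrist_force: [-2.5, 7.3, 2.0]
grip_width: 0.1
```

```bash
python3 - <<'E'
from h import *
rep()
z,_=vision.get_image('side')
hsv=cv2.cvtColor(z,cv2.COLOR_RGB2HSV);m=cv2.inRange(hsv,(45,90,40),(80,255,255));m[:225]=0;m[300:]=0
ys,xs=np.nonzero(m[:, :270]);print(xs.min(),xs.max(),ys.min(),ys.max())
b=[(-8,40),(22,40),(22,76),(-8,76)]
print(proj('side',np.array([f2w(p,52) for p in b])).round(1))
for p in proj('side',np.array([f2w(p,52) for p in b])): z[int(round(p[1])),int(round(p[0]))]=(255,0,255)
cv2.imwrite('pics/side5.png',cv2.resize(z[210:270,200:290],None,fx=8,fy=8,interpolation=0)[:,:,::-1])
E
```

```text
t 6.95 fix [ 7.21 88.96] tipz 26.37 F_fix [-1.29  7.61] 2.03 tool z in fixture [1.    0.001] y [-0.001  1.   ] x [-0.     0.001 -1.   ] grip 0.1
232 259 227 248
[[248.2 240.1]
 [260.3 231.8]
 [242.5 225.3]
 [230.2 233.2]]
```

View pics/side5.png

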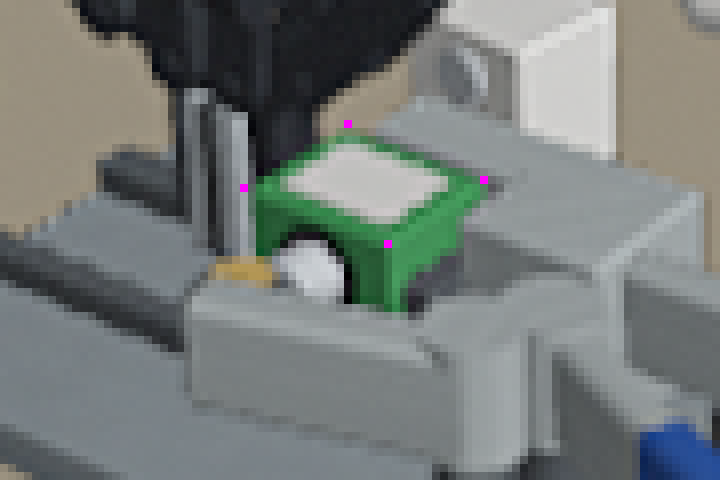

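Request:
{"method": "move_arm", "body": {
  "steps": "0 -0.03 0 0 0; 0 -0.03 0 0 0; 0 0 0 0 0"
}}

```text
time_s: 7.3
ee_pos: [569.3, 76.3, 99.1]
tcp_rot: [0.705, -0.056, 0.705, 0.058]
wrist_force: [-4.0, 13.9, 3.6]
grip_width: -0.4
```

```bash
python3 - <<'E'
from h import *
rep()
E
```

```text
t 7.3 fix [ 7.27 88.67] tipz 26.48 F_fix [-1.71 14.3 ] 3.6 tool z in fixture [1.    0.002] y [-0.002  1.   ] x [-0.     0.003 -1.   ] grip -0.4
```

Request:
{"method": "move_arm", "body": {
  "steps": "0 0.2 0 0 0; 0 0.4 0 0 0; -0.2 0.5 0 0 0; -0.5 0.2 0 0 0; -0.7 0 0 0 0; -0.7 0 0 0 0; -0.3 -0.3 -0.3 0 0; 0 -0.6 -0.4 0 0; 0 -0.8 -0.5 0 0; 0 -0.8 -0.5 0 0"
}}

```text
time_s: 8.3
ee_pos: [531.5, 36.6, 159.2]
tcp_rot: [0.705, -0.056, 0.705, 0.056]
wrist_force: [1.0, 0.2, 0.6]
grip_width: 0.2
```

```bash
python3 - <<'E'
from h import *
rep();need((-76,-66),85)
im,_=vision.get_image('top');cv2.imwrite('pics/top6.png',cv2.resize(im[150:300,130:380],None,fx=3,fy=3)[:,:,::-1])
E
```

```text
t 8.3 fix [-36.39  55.46] tipz 86.65 F_fix [0.97 0.01] 0.56 tool z in fixture [1. 0.] y [-0.  1.] x [-0. -0. -1.] grip 0.2
to (-76, -66) 85 tool units [ 0.07 -4.86 -1.58]
```

View pics/top6.png

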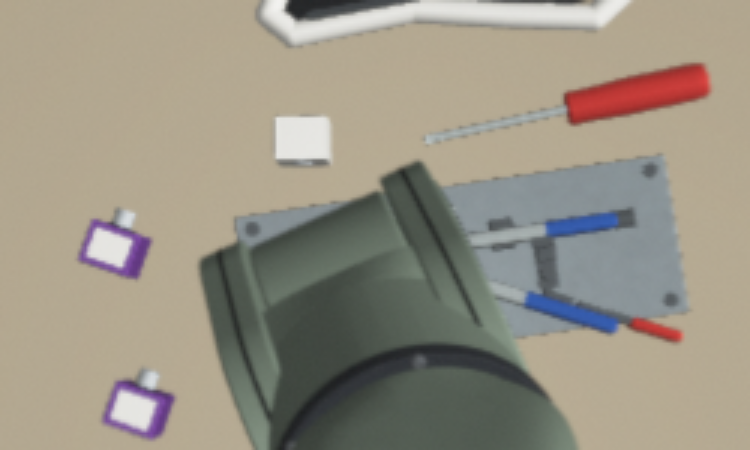

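Request:
{"method": "move_arm", "body": {
  "steps": "0 -0.81 -0.27 0 0; 0 -0.81 -0.27 0 0; 0 -0.81 -0.27 0 0; 0 -0.81 -0.27 0 0; 0 -0.81 -0.27 0 0; 0 -0.81 -0.23 0 0; 0 0 0 1 0; 0 0 0 1 0; 0 0 0 1 0; 0 0 0 1 0"
}}

```text
time_s: 9.35
ee_pos: [512.1, -88.7, 159.2]
tcp_rot: [0.701, 0.093, 0.701, -0.094]
wrist_force: [-0.3, -0.1, -0.1]
grip_width: -0.4
```

```bash
python3 - <<'E'
from h import *
rep();need((-76,-66),30)
im,_=vision.get_image('side');cv2.imwrite('pics/side6.png',im[:,:,::-1])
im,_=vision.get_image('top');cv2.imwrite('pics/top7.png',cv2.resize(im[150:300,130:380],None,fx=3,fy=3)[:,:,::-1])
E
```

```text
t 9.35 fix [-75.36 -65.28] tipz 86.58 F_fix [-0.32 -0.07] -0.1 tool z in fixture [ 0.912 -0.411] y [0.411 0.912] x [-0. -0. -1.] grip -0.4
to (-76, -66) 30 tool units [ 2.26 -0.04 -0.01]
```

View pics/side6.png

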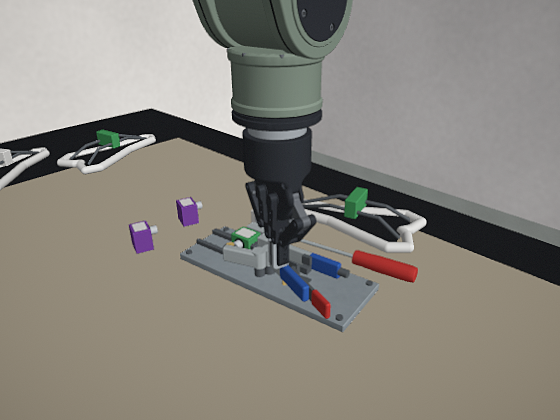

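View pics/top7.png

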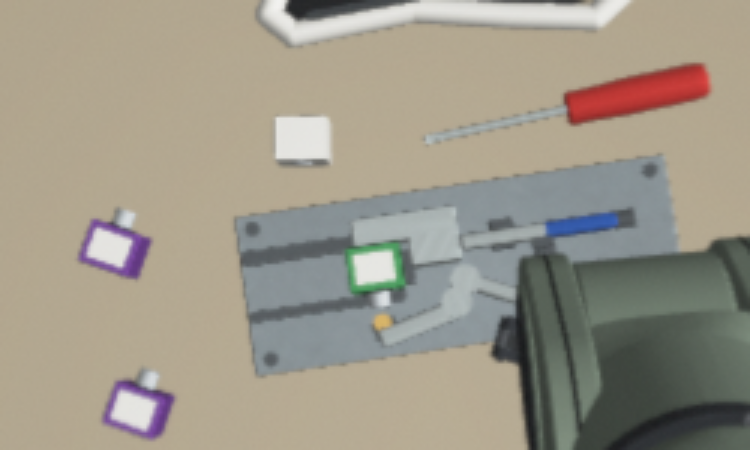

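Request:
{"method": "move_arm", "body": {
  "steps": "0.3 0 0 0.27 0; 0.4 0 0 0 0; 0.5 0 0 0 0; 0.5 0 0 0 0; 0.35 0 0 0 0; 0.2 0 0 0 0; 0 0 0.1 0 0; 0 0 0.1 0 0; 0 0 0.08 0 0; 0 0 0 0 0"
}}

```text
time_s: 10.45
ee_pos: [519.7, -90.5, 103.0]
tcp_rot: [0.7, 0.102, 0.699, -0.102]
wrist_force: [-0.0, -0.6, -0.3]
grip_width: 0.1
```

```bash
python3 - <<'E'
from h import *
rep()
im,_=vision.get_image('side');cv2.imwrite('pics/side7.png',cv2.resize(im[150:335,190:430],None,fx=3,fy=3)[:,:,::-1])
E
```

```text
t 10.45 fix [-68.13 -68.27] tipz 30.41 F_fix [-0.11 -0.57] -0.26 tool z in fixture [ 0.902 -0.433] y [0.433 0.902] x [ 0.001 -0.    -1.   ] grip 0.1
```

View pics/side7.png

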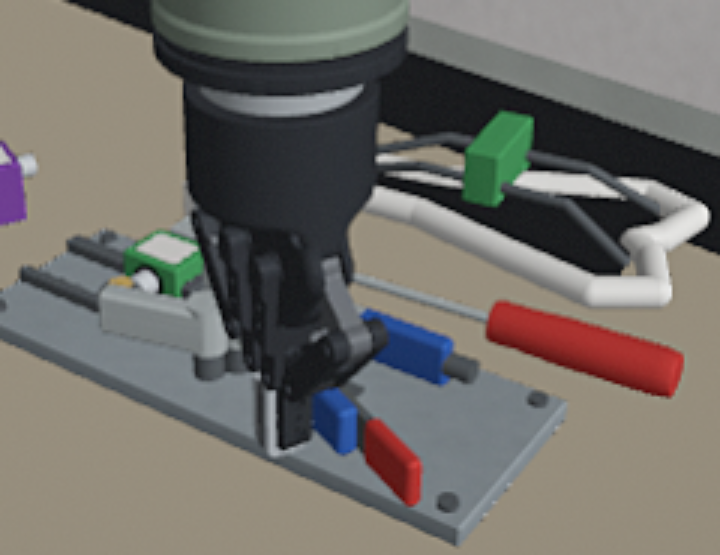

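Request:
{"method": "move_arm", "body": {
  "steps": "0 0 0.08 0 0; 0 0 0.08 0 0; 0 0 0.06 0 0; 0 0 0.05 0 0; 0 0 0.05 0 0"
}}

```text
time_s: 11.0
ee_pos: [526.4, -92.6, 102.6]
tcp_rot: [0.699, 0.102, 0.7, -0.102]
wrist_force: [-7.2, 1.6, 4.7]
grip_width: -0.2
```

```bash
python3 - <<'E'
from h import *
rep()
E
```

```text
t 11.0 fix [-61.81 -71.33] tipz 29.97 F_fix [-6.82  2.76] 4.75 tool z in fixture [ 0.902 -0.432] y [0.432 0.902] x [-0.002  0.    -1.   ] grip -0.2
```

Request:
{"method": "move_arm", "body": {
  "steps": "0 -0.013 0.073 -0.2 0; 0 -0.013 0.073 -0.2 0; 0 -0.013 0.073 -0.2 0; 0 -0.013 0.073 -0.2 0"
}}

```text
time_s: 11.4
ee_pos: [532.6, -95.5, 102.6]
tcp_rot: [0.702, 0.072, 0.705, -0.072]
wrist_force: [-10.6, 3.8, 7.1]
grip_width: -0.2
```

```bash
cat >> h.py <<'E'
def hrep(d=10.7):
    rep();s,T=st();R,o=fx();c=R.T@(s['ee_pos'][:2]-o);rel=c-[-10,0]
    # centre = r*along + (5+d)*out ; swing a from -y toward -x
    L=np.hypot(*rel);off=5+d;r=np.sqrt(L*L-off*off)
    ang=np.arctan2(-rel[0],-rel[1])-np.arctan2(off,r)
    tz=R.T@T[:2,2];F=R.T@s['wrist_force'][:2]
    print('r',r.round(1),'handle closed by',(0.45-ang).round(3),'tool swing',np.arctan2(-tz[1],tz[0]).round(3),'swing',ang.round(3),'Fpush',(-F@[np.cos(ang),-np.sin(ang)]).round(2))
E
python3 - <<'E'
from h import *
hrep()
E
```

```text
t 11.4 fix [-56.17 -75.19] tipz 29.95 F_fix [-9.9   5.46] 7.13 tool z in fixture [ 0.935 -0.355] y [0.355 0.935] x [-0.003  0.    -1.   ] grip -0.2
r 86.8 handle closed by 0.078 tool swing 0.362 swing 0.372 Fpush 11.21
```

Request:
{"method": "move_arm", "body": {
  "steps": "-0.02 -0.013 0.073 -0.2 0; -0.02 -0.013 0.073 -0.2 0; -0.01 -0.013 0.073 -0.2 0"
}}

```text
time_s: 11.7
ee_pos: [537.1, -97.2, 103.1]
tcp_rot: [0.703, 0.05, 0.707, -0.05]
wrist_force: [-11.0, 5.7, -8.2]
grip_width: 0.1
```

```bash
python3 - <<'E'
from h import *
hrep()
E
```

```text
t 11.7 fix [-52.03 -77.59] tipz 30.48 F_fix [-9.98  7.35] -8.22 tool z in fixture [ 0.956 -0.295] y [0.295 0.956] x [-0.006  0.001 -1.   ] grip 0.1
r 86.8 handle closed by 0.132 tool swing 0.299 swing 0.318 Fpush 11.78
```

Request:
{"method": "move_arm", "body": {
  "steps": "0.015 0 0.073 -0.15 0; 0.01 0 0.073 -0.18 0; 0.005 0 0.073 -0.18 0"
}}

```text
time_s: 12.0
ee_pos: [542.4, -98.7, 102.7]
tcp_rot: [0.704, 0.031, 0.708, -0.031]
wrist_force: [-13.9, -0.6, 7.2]
grip_width: 0.0
```

```bash
python3 - <<'E'
from h import *
hrep()
E
```

```text
t 12.0 fix [-46.98 -79.89] tipz 30.13 F_fix [-13.81   1.63] 7.23 tool z in fixture [ 0.97  -0.244] y [0.244 0.97 ] x [-0.005 -0.001 -1.   ] grip 0.0
r 86.6 handle closed by 0.196 tool swing 0.247 swing 0.254 Fpush 13.77
```

Request:
{"method": "move_arm", "body": {
  "steps": "-0.015 -0.008 0.073 -0.2 0; 0 -0.01 0.073 -0.2 0; 0 -0.01 0.073 -0.2 0"
}}

```text
time_s: 12.3
ee_pos: [547.6, -99.9, 102.9]
tcp_rot: [0.705, 0.009, 0.709, -0.009]
wrist_force: [-13.4, -0.8, 1.3]
grip_width: 0.0
```

```bash
python3 - <<'E'
from h import *
hrep()
E
```

```text
t 12.3 fix [-42.05 -81.95] tipz 30.31 F_fix [-13.33   1.31] 1.33 tool z in fixture [ 0.983 -0.183] y [0.183 0.983] x [-0.006 -0.001 -1.   ] grip 0.0
r 86.6 handle closed by 0.257 tool swing 0.184 swing 0.193 Fpush 13.34
```

Past the midpoint; the load is starting to fall.

Request:
{"method": "move_arm", "body": {
  "steps": "0 -0.01 0.06 -0.15 0; 0 -0.01 0.06 -0.15 0"
}}

```text
time_s: 12.5
ee_pos: [550.8, -100.5, 102.9]
tcp_rot: [0.705, -0.002, 0.709, 0.002]
wrist_force: [-12.3, -1.8, 0.7]
grip_width: 0.1
```

```bash
python3 - <<'E'
from h import *
hrep()
E
```

```text
t 12.5 fix [-39.   -82.97] tipz 30.32 F_fix [-12.42   0.17] 0.69 tool z in fixture [ 0.988 -0.152] y [0.152 0.988] x [-0.006 -0.001 -1.   ] grip 0.1
r 86.5 handle closed by 0.293 tool swing 0.153 swing 0.157 Fpush 12.29
```

Request:
{"method": "move_arm", "body": {
  "steps": "0 -0.01 0.06 -0.16 0; 0 -0.01 0.06 -0.16 0"
}}

```text
time_s: 12.7
ee_pos: [554.1, -100.9, 103.0]
tcp_rot: [0.705, -0.014, 0.709, 0.014]
wrist_force: [-9.1, -0.8, -0.2]
grip_width: -0.1
```

```bash
python3 - <<'E'
from h import *
hrep()
E
```

```text
t 12.7 fix [-35.85 -83.95] tipz 30.36 F_fix [-9.08  0.66] -0.18 tool z in fixture [ 0.993 -0.119] y [0.119 0.993] x [-0.005 -0.001 -1.   ] grip -0.1
r 86.4 handle closed by 0.331 tool swing 0.119 swing 0.119 Fpush 9.1
```

Request:
{"method": "move_arm", "body": {
  "steps": "0 -0.01 0.05 -0.13 0; 0 -0.01 0.05 -0.13 0"
}}

```text
time_s: 12.9
ee_pos: [556.9, -101.2, 103.0]
tcp_rot: [0.705, -0.024, 0.708, 0.023]
wrist_force: [-8.1, -0.6, -2.0]
grip_width: -0.2
```

```bash
python3 - <<'E'
from h import *
hrep()
E
```

```text
t 12.9 fix [-33.09 -84.7 ] tipz 30.38 F_fix [-8.14  0.69] -2.05 tool z in fixture [ 0.996 -0.092] y [0.092 0.996] x [-0.004 -0.001 -1.   ] grip -0.2
r 86.4 handle closed by 0.364 tool swing 0.092 swing 0.086 Fpush 8.17
```

Request:
{"method": "move_arm", "body": {
  "steps": "0 -0.007 0.05 -0.13 0; 0 -0.007 0.05 -0.13 0"
}}

```text
time_s: 13.1
ee_pos: [559.8, -101.4, 103.0]
tcp_rot: [0.705, -0.033, 0.707, 0.033]
wrist_force: [-4.1, -0.9, -3.8]
grip_width: 0.1
```

```bash
python3 - <<'E'
from h import *
hrep()
E
```

```text
t 13.1 fix [-30.23 -85.32] tipz 30.43 F_fix [-4.19 -0.27] -3.75 tool z in fixture [ 0.998 -0.065] y [0.065 0.998] x [-0.003 -0.001 -1.   ] grip 0.1
r 86.3 handle closed by 0.397 tool swing 0.065 swing 0.053 Fpush 4.17
```

Request:
{"method": "move_arm", "body": {
  "steps": "0 -0.006 0.04 -0.11 0; 0 -0.006 0.04 -0.11 0"
}}

```text
time_s: 13.3
ee_pos: [562.8, -101.3, 103.5]
tcp_rot: [0.706, -0.041, 0.706, 0.041]
wrist_force: [-0.2, -1.6, -0.2]
grip_width: 0.1
```

```bash
python3 - <<'E'
from h import *
hrep()
E
```

```text
t 13.3 fix [-27.26 -85.71] tipz 30.86 F_fix [-0.47 -1.54] -0.17 tool z in fixture [ 0.999 -0.042] y [0.042 0.999] x [-0. -0. -1.] grip 0.1
r 86.0 handle closed by 0.432 tool swing 0.042 swing 0.018 Fpush 0.44
```

Request:
{"method": "move_arm", "body": {
  "steps": "0 -0.005 0.03 -0.1 0; 0 -0.005 0.03 -0.1 0; 0 0 0 -0.1 0"
}}

```text
time_s: 13.6
ee_pos: [564.4, -101.2, 103.6]
tcp_rot: [0.705, -0.053, 0.705, 0.053]
wrist_force: [-1.9, -0.8, 1.5]
grip_width: 0.2
```

```bash
python3 - <<'E'
from h import *
hrep()
im,_=vision.get_image('side');cv2.imwrite('pics/side8.png',cv2.resize(im[150:335,190:430],None,fx=3,fy=3)[:,:,::-1])
E
```

```text
t 13.6 fix [-25.72 -85.89] tipz 31.01 F_fix [-2.04 -0.45] 1.53 tool z in fixture [ 1.   -0.01] y [0.01 1.  ] x [-0. -0. -1.] grip 0.2
r 85.9 handle closed by 0.45 tool swing 0.01 swing 0.0 Fpush 2.04
```

View pics/side8.png

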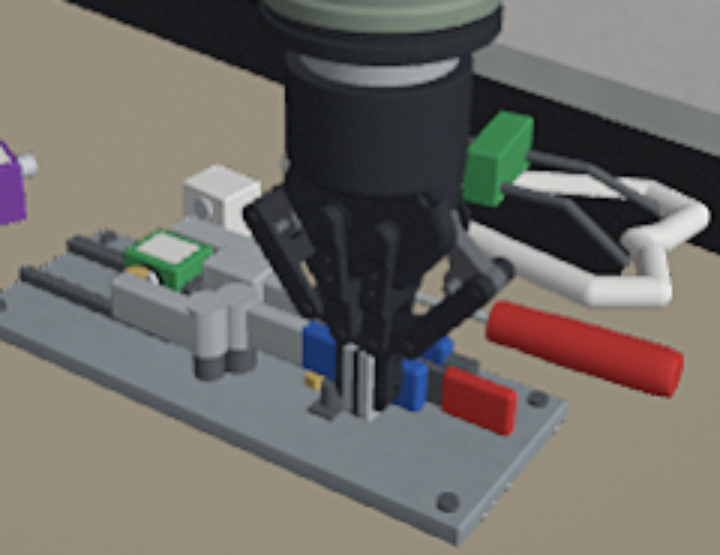

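Request:
{"method": "move_arm", "body": {
  "steps": "0 0 0.03 -0.05 0; 0 0 0.03 0 0; 0 0 0 0 0"
}}

```text
time_s: 13.95
ee_pos: [564.8, -101.3, 103.5]
tcp_rot: [0.704, -0.054, 0.706, 0.054]
wrist_force: [-10.8, -1.6, 8.3]
grip_width: -0.3
```

```bash
python3 - <<'E'
from h import *
hrep()
E
```

```text
t 13.95 fix [-25.25 -86.01] tipz 30.92 F_fix [-10.92   0.15] 8.26 tool z in fixture [ 1.    -0.005] y [0.005 1.   ] x [-0.003 -0.001 -1.   ] grip -0.3
r 85.9 handle closed by 0.455 tool swing 0.005 swing -0.005 Fpush 10.92
```

Request:
{"method": "move_arm", "body": {
  "steps": "0 0 -0.1 0 0; 0 0 -0.3 0 0; 0 0 -0.5 0 0; -0.3 0 -0.3 0 0; -0.7 0 0 0 0; -0.8 0 0 0 0; -0.7 0.5 0 0 0; -0.3 0.9 -0.3 0 0; 0 0.9 -0.5 0 0; 0 0.9 -0.5 0 0"
}}

```text
time_s: 14.95
ee_pos: [491.2, -30.8, 174.4]
tcp_rot: [0.706, -0.054, 0.705, 0.054]
wrist_force: [0.7, 1.0, -0.4]
grip_width: -0.1
```

Request:
{"method": "move_arm", "body": {
  "steps": "0 0.9 -0.5 0 0; 0 0.9 -0.5 0 0; 0 0.9 -0.5 0 0; 0 0 0 0 0"
}}

```text
time_s: 15.35
ee_pos: [443.1, 31.8, 174.2]
tcp_rot: [0.705, -0.055, 0.705, 0.056]
wrist_force: [-0.4, -0.0, 0.3]
grip_width: -0.1
```

```bash
python3 - <<'E'
from h import *
rep()
im,_=vision.get_image('side');cv2.imwrite('pics/side9.png',cv2.resize(im[150:335,190:430],None,fx=3,fy=3)[:,:,::-1])
im,_=vision.get_image('top');cv2.imwrite('pics/top9.png',cv2.resize(im[195:285,200:370],None,fx=4.5,fy=4.5)[:,:,::-1])
R,o=fx();hsv=cv2.cvtColor(im,cv2.COLOR_RGB2HSV)
for nm,lo,hi in(('blue',(110,130,40),(128,255,255)),('red',(0,130,60),(6,255,255)),('green',(45,90,40),(80,255,255))):
    m=cv2.inRange(hsv,lo,hi);m[:195]=0;m[285:]=0;m[:,:200]=0;m[:,370:]=0
    n,l,s,ce=cv2.connectedComponentsWithStats(m)
    for i in range(1,n):
        if s[i,4]<10: continue
        f=(onz('top',np.argwhere(l==i)[:,::-1],52)[:,:2]-o)@R
        print(nm,f.min(0).round(1),f.max(0).round(1),[np.round(a,1) for a in cv2.minAreaRect(f.astype(np.float32))])
E
```

```text
t 15.35 fix [-124.42   64.68] tipz 101.61 F_fix [-0.38  0.04] 0.34 tool z in fixture [ 1.    -0.002] y [0.002 1.   ] x [-0.     0.001 -1.   ] grip -0.1
blue [  10.1 -104.3] [ 19.4 -58.3] [array([ 14.7, -81.3]), array([46. ,  9.2]), np.float64(89.7)]
blue [ -14.6 -102.9] [ -4.8 -42.4] [array([ -9.6, -72.7]), array([ 9.4, 60.5]), np.float64(1.0)]
red [  -6.6 -145.7] [   0.3 -113. ] [array([  -3.3, -129.3]), array([ 6.5, 32.7]), np.float64(1.0)]
green [-8.5 39.9] [21.4 75.3] [array([ 6.7, 57.6]), array([29.9, 35.3]), np.float64(1.1)]
```

View pics/side9.png

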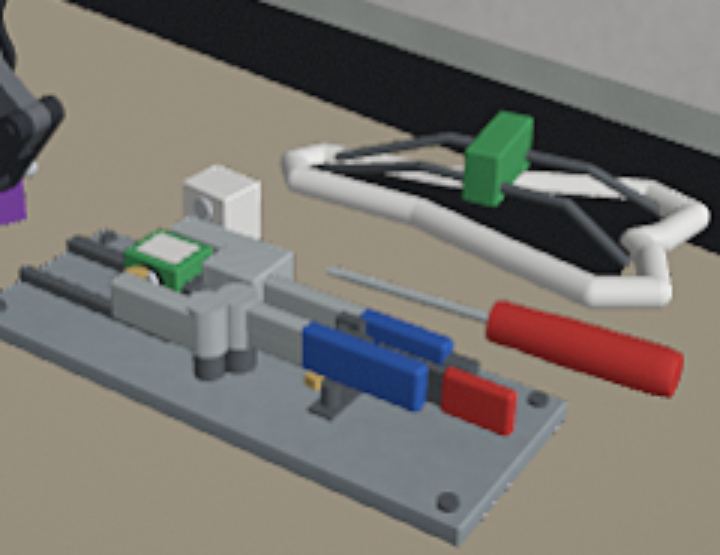

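View pics/top9.png

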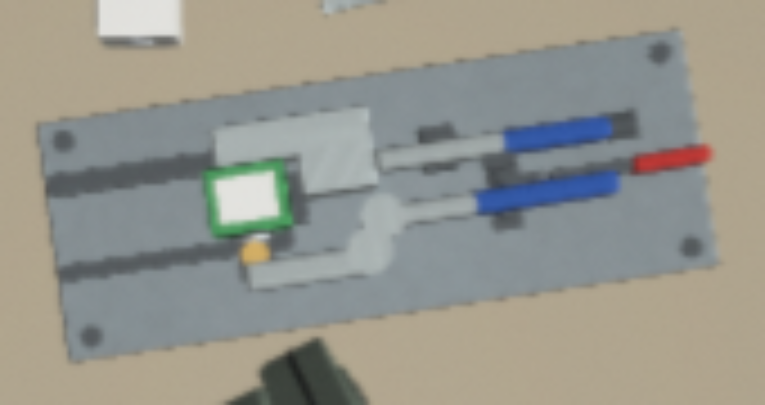

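```bash
python3 - <<'E'
from h import *
need((26,-133),100)
E
```

```text
to (26, -133) 100 tool units [ 0.06 -7.78  6.  ]
```

Request:
{"method": "move_arm", "body": {
  "steps": "0 -0.4 0.3 0 0; 0 -0.8 0.6 0 0; 0 -0.9 0.7 0 0; 0 -0.9 0.7 0 0; 0 -0.9 0.7 0 0; 0 -0.9 0.7 0 0; 0 -0.9 0.7 0 0; 0 -0.9 0.7 0 0; 0 -0.8 0.6 0 0; 0 -0.4 0.3 0 0"
}}

```text
time_s: 16.45
ee_pos: [623.3, -144.5, 173.5]
tcp_rot: [0.705, -0.053, 0.705, 0.052]
wrist_force: [-0.9, -0.1, -0.8]
grip_width: 0.0
```

```bash
python3 - <<'E'
from h import *
rep();need((26,-133),31)
E
```

```text
t 16.45 fix [  25.65 -137.97] tipz 100.86 F_fix [-0.89  0.  ] -0.76 tool z in fixture [ 1.    -0.009] y [0.009 1.   ] x [ 0.    -0.001 -1.   ] grip 0.0
to (26, -133) 31 tool units [2.79 0.2  0.01]
```

Request:
{"method": "move_arm", "body": {
  "steps": "0 0.2 0 0 0; 0 0 0 0 0; 0.3 0 0 0 0; 0.5 0 0 0 0; 0.6 0 0 0 0; 0.6 0 0 0 0; 0.5 0 0 0 0; 0.29 0 0 0 0; 0 0 0 0 0"
}}

```text
time_s: 17.35
ee_pos: [621.4, -135.2, 102.6]
tcp_rot: [0.705, -0.054, 0.706, 0.054]
wrist_force: [-0.5, -0.8, -0.3]
grip_width: -0.2
```

```bash
python3 - <<'E'
from h import *
rep()
im,_=vision.get_image('side');cv2.imwrite('pics/side10.png',cv2.resize(im[150:335,190:430],None,fx=3,fy=3)[:,:,::-1])
E
```

```text
t 17.35 fix [  25.22 -128.44] tipz 30.04 F_fix [-0.63 -0.72] -0.3 tool z in fixture [ 1.    -0.005] y [0.005 1.   ] x [-0.001  0.    -1.   ] grip -0.2
```

View pics/side10.png

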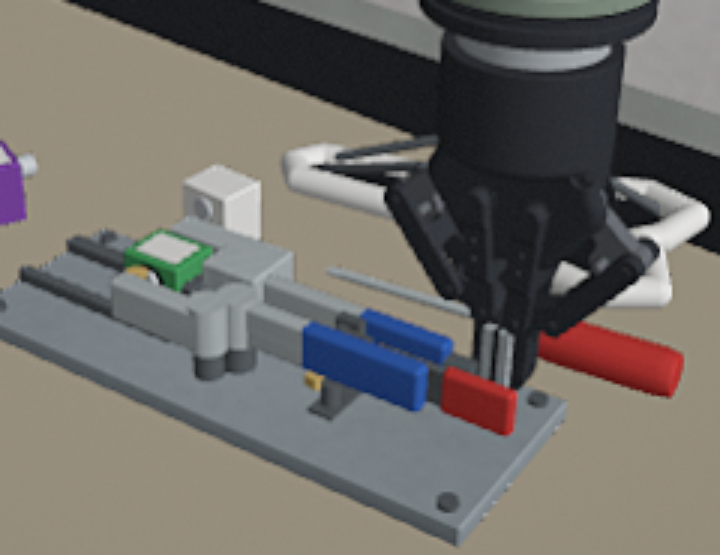

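Request:
{"method": "move_arm", "body": {
  "steps": "0 -0.12 0 0 0; 0 0 -0.1 0 0; 0 0 -0.12 0 0; 0 0 -0.12 0 0; 0 0 -0.1 0 0; 0 0 -0.06 0 0; 0 0 -0.06 0 0; 0 0 -0.06 0 0; 0 0 -0.06 0 0; 0 0 -0.06 0 0"
}}

```text
time_s: 18.4
ee_pos: [603.9, -141.2, 103.9]
tcp_rot: [0.705, -0.054, 0.705, 0.054]
wrist_force: [1.0, 0.5, -0.2]
grip_width: 0.0
```

```bash
python3 - <<'E'
from h import *
rep()
E
```

```text
t 18.4 fix [   7.02 -131.55] tipz 31.25 F_fix [1.03 0.35] -0.22 tool z in fixture [ 1.    -0.005] y [0.005 1.   ] x [ 0. -0. -1.] grip 0.0
```

Request:
{"method": "move_arm", "body": {
  "steps": "0 0 -0.07 0 0; 0 0 -0.07 0 0; 0 0 -0.07 0 0; 0 0 -0.07 0 0"
}}

```text
time_s: 18.8
ee_pos: [596.9, -142.1, 103.8]
tcp_rot: [0.705, -0.054, 0.705, 0.054]
wrist_force: [1.3, 1.4, -0.4]
grip_width: -0.3
```

```bash
python3 - <<'E'
from h import *
rep()
im,_=vision.get_image('side');cv2.imwrite('pics/side11.png',cv2.resize(im[150:335,190:430],None,fx=3,fy=3)[:,:,::-1])
E
```

```text
t 18.8 fix [-7.0000e-02 -1.3134e+02] tipz 31.2 F_fix [1.52 1.22] -0.37 tool z in fixture [ 1.    -0.005] y [0.005 1.   ] x [ 0.  0. -1.] grip -0.3
```

View pics/side11.png

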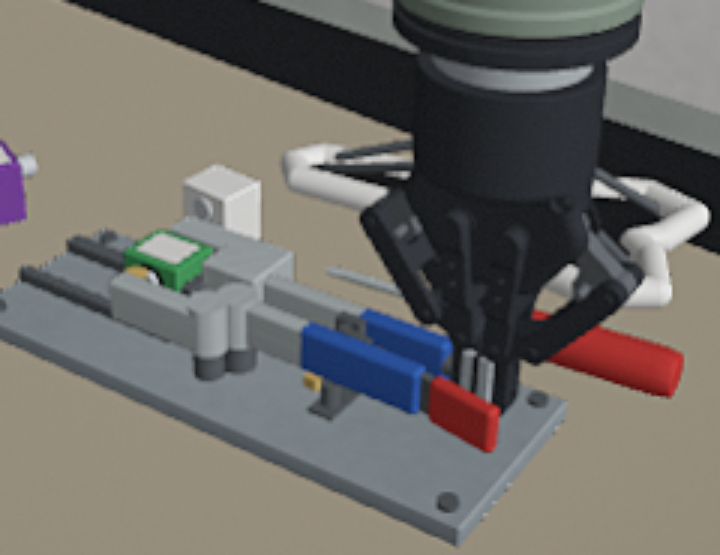

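The lever is turning under about 1.5 N, and the handle is still locked. I'll keep pushing.

Request:
{"method": "move_arm", "body": {
  "steps": "0 0 -0.07 0 0; 0 0 -0.07 0 0; 0 0 -0.07 0 0; 0 0 0 0 0"
}}

```text
time_s: 19.25
ee_pos: [591.4, -143.2, 103.7]
tcp_rot: [0.705, -0.054, 0.705, 0.054]
wrist_force: [0.3, 0.1, -0.1]
grip_width: -0.2
```

```bash
python3 - <<'E'
from h import *
rep()
im,_=vision.get_image('side');cv2.imwrite('pics/side12.png',cv2.resize(im[150:335,190:430],None,fx=3,fy=3)[:,:,::-1])
E
```

```text
t 19.25 fix [  -5.66 -131.6 ] tipz 31.15 F_fix [0.32 0.1 ] -0.12 tool z in fixture [ 1.    -0.005] y [0.005 1.   ] x [-0.001 -0.    -1.   ] grip -0.2
```

View pics/side12.png

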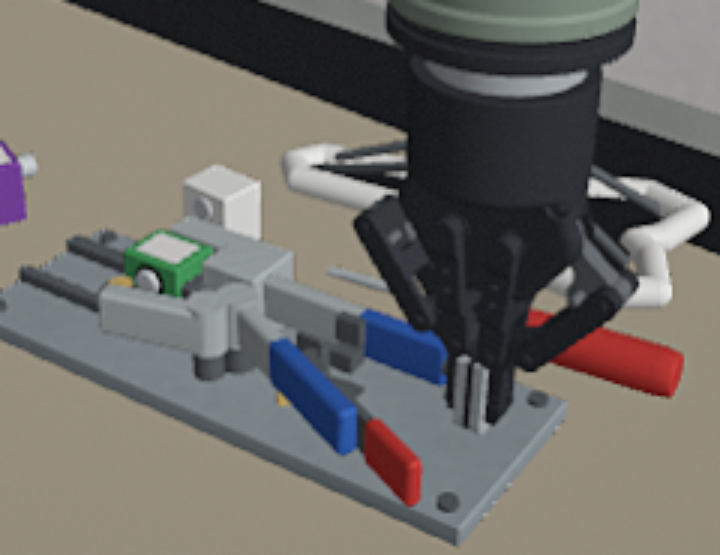

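Request:
{"method": "move_arm", "body": {
  "steps": "0 -0.1 0.3 0 0; -0.3 0 0 0 0; -0.7 0 0 0 0; -0.9 0 0 0 0; -1 0 0 0 0; -1 0 0 0 0; -0.5 0 -0.5 0 0; 0 -0.4 -0.9 0 0; 0 -0.4 -1 0 0; 0 -0.4 -1 0 0"
}}

```text
time_s: 20.3
ee_pos: [519.0, -187.3, 214.4]
tcp_rot: [0.705, -0.054, 0.705, 0.054]
wrist_force: [0.1, -0.6, -0.5]
grip_width: 0.3
```

Request:
{"method": "move_arm", "body": {
  "steps": "0 -0.4 -1 0 0; 0 -0.4 -0.8 0 0; 0 0 0 0 0; 0 0 0 0 0"
}}

```text
time_s: 20.7
ee_pos: [478.8, -213.6, 214.3]
tcp_rot: [0.705, -0.054, 0.705, 0.054]
wrist_force: [1.5, 0.3, 0.5]
grip_width: 0.1
```

```bash
python3 - <<'E'
from h import *
rep()
im,_=vision.get_image('side');cv2.imwrite('pics/side13.png',cv2.resize(im[195:335,170:390],None,fx=3.6,fy=3.6,interpolation=2)[:,:,::-1])
im,_=vision.get_image('top');cv2.imwrite('pics/top13.png',cv2.resize(im[195:285,200:370],None,fx=4.5,fy=4.5,interpolation=2)[:,:,::-1])
R,o=fx();hsv=cv2.cvtColor(im,cv2.COLOR_RGB2HSV)
for nm,lo,hi in(('blue',(110,130,40),(128,255,255)),('red',(0,130,60),(6,255,255)),('green',(45,90,40),(80,255,255))):
    m=cv2.inRange(hsv,lo,hi);m[:195]=0;m[285:]=0;m[:,:200]=0;m[:,370:]=0
    n,l,s,ce=cv2.connectedComponentsWithStats(m)
    for i in range(1,n):
        if s[i,4]<10: continue
        f=(onz('top',np.argwhere(l==i)[:,::-1],52)[:,:2]-o)@R
        print(nm,f.min(0).round(1),f.max(0).round(1),[np.round(a,1) for a in cv2.minAreaRect(f.astype(np.float32))])
E
```

```text
t 20.7 fix [-128.  -183.3] tipz 141.7 F_fix [1.54 0.02] 0.47 tool z in fixture [ 1.    -0.006] y [0.006 1.   ] x [ 0.001 -0.    -1.   ] grip 0.1
blue [  10.1 -104.3] [ 19.4 -58.3] [array([ 14.7, -81.3]), array([46. ,  9.2]), np.float64(89.7)]
blue [-55.7 -93.6] [-26.2 -36.9] [array([-41.5, -65.4]), array([59.9,  9.4]), np.float64(64.2)]
red [ -69.6 -133.3] [ -51.9 -103. ] [array([ -60.9, -118.4]), array([32.4,  6.9]), np.float64(63.1)]
green [-8.2 39.9] [21.4 75.3] [array([ 6.7, 57.6]), array([29.6, 35.4]), np.float64(0.4)]
```

View pics/side13.png

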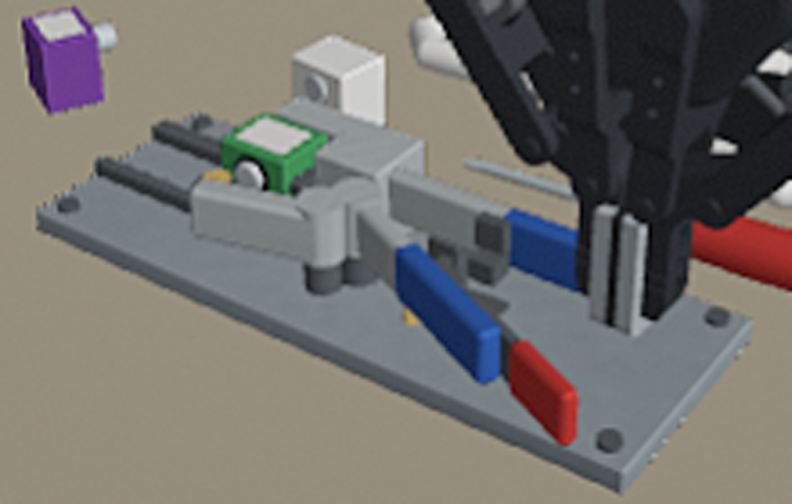

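View pics/top13.png

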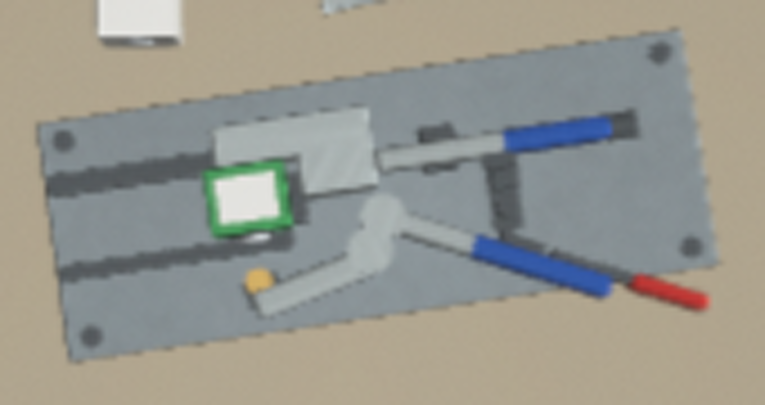

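```bash
python3 - <<'E'
from plant import ctrl
print(ctrl.close_job(), ctrl.state()['time_s'])
E
```

```text
the job is handed in; nothing more can be done
the job is handed in; nothing more can be done
```

The job is done and handed in at about 21 s.

- **Block:** I slid the green block home until the throat stop was felt. The push there reached about 14 N and the block stopped moving. In the last top view it was at fixture y ≈ 57.6 (home is 58), unchanged since before the release.
- **Handle:** I closed the blue handle along its arc with a push of at most about 14 N in my readings. It dropped over centre near 0.43 rad and I felt the hard stop at about 0.45 rad (11 N). Friction on the bar added up to about 8 N vertically during the push, so the total force was about 16 N at most. With the arm clear of it, the handle stayed locked.
- **Release:** I pushed the red tab with about 1.5 N and the pliers tripped. The handle and lever sprang back to the same positions as at the start.
- **Plug:** In the last picture it stands about 3–4 mm proud, judged by eye, against about 12 mm at the start. That means it is pressed roughly 8 mm, more than the 5 mm needed.

The saddle, white block and screwdriver were not touched. None of the checks failed or disagreed. The plug depth is the least certain figure.

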